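# Trace the weld joint of a panel with a sprung stylus

## Robot

A 6-joint arm with a two-finger parallel gripper is mounted at the origin on the work surface; the furniture and walls round the work are solid. World frame = base frame: x ahead of the robot, y to its left, z up, the work surface at z = 0. Lengths are in mm, angles in degrees, forces in N, time in s.
With the tool pointing down it reaches from about 250 to 800 mm from the base axis. Payload 3.9 kg.
Tool frame: the origin (TCP) lies on the centre line of the jaws, within the pads' length; the fingertips stand 11 mm ahead of it and the grasp point (between the pads) lies 8 mm behind it; z points along the fingers, y is the line along which they close (so a half turn about z gives the same grasp; the last joint's range is limited). The gripper opens to 85 mm and grips with 20 to 120 N. Pads are 22 mm wide; open, the fingers measure 114 mm over their backs; the gripper's body (76 mm by 85 mm) begins 54 mm behind the grasp point. The pads swing forward as they close: fully open they stand 13 mm farther back than shut.
Start: joints at [-75.401, 14.897, -7.913, 67.191, 0, 90], TCP at [132.323, -508.041, 242.304] pointing down, gripper open.
Joint ranges: [-159.42, 159.42], [-47.68, 98.78], [-73.54, 78.23], [-108.79, 121.32], [-90, 84.71], [-180, 180]. Speed limits (degrees/s): [147.25, 147.25, 180, 180, 180, 180].

## Interface

Orientations are given as [roll, pitch, yaw] about the fixed x, y, z axes, in that order (R = Rz(yaw) Ry(pitch) Rx(roll)).
In Python, from station import bot, imaging, workorder gives the robot as it stands.
- The arm moves only by the tool move_arm, never from a script. Its argument "deltas" is a list of rows, each a list of 7 numbers: the shift along the world's x, y, z in mm, then the turn, a rotation vector about the world's x, y, z in rad, then the gripper command: -1 is fully open, 1 is shut, values between are in proportion. In form: [[x, y, z, ax, ay, az, grip], ...]. A call has 1 to 12 rows; each row is the pose to reach, as a shift and turn from the pose commanded when the call began; what a row does not reach only later rows make up. A row lasts 1/8 s, in which the tool goes at most 62.5 mm and 10.7 degrees, less where a joint would pass 70% of its speed; a pose out of reach is approached as far as the arm can. A call with a gripper value outside its range is refused whole. The fingers move at their own pace and stop on an object; "grip_force" is the grip in N (left out, the last holds). Time passes only in rows, so rows that repeat a pose let the fingers close. It gives the time, the measured TCP pose, the force, the opening and the grip force at its end, in the units of the state.
- bot.observe(): the state, without advancing time (a new reading comes with each control period).
- imaging.snapshot(name): name is "scene" or "top"; returns (picture, depth): 400x640x3 uint8, red, green, blue; 400x640 float32, mm along the optical axis (not along the pixel's ray), 0 where there is no reading.
- imaging.camera_params(name): a dict with "fovy" (degrees; the focal length in pixels is half the picture's height over the tangent of half this angle, whatever the lens; pixels are square), "cx", "cy" (the principal point, pixels), "pose" (4x4, takes a point from camera to world coordinates). Camera axes: x right, y up, looking along -z (the intrinsics and any distortion apply to the point x, -y, -z); pixel columns grow to the right and rows downward; lengths in mm; the calibration is good to about 2 mm. A picture is of the moment at which its call begins. camera_params takes no time and is no camera call.
- workorder.finish_job(): hands the job in; it is judged then, once.
The state is a dict: "clock": time; "joint_pos": joint angles; "qvel": joint speeds; "effort": joint torques, N m; "tool_pos": TCP position; "orientation": TCP orientation; "wrist_force": force on the tool from outside, world axes, zero at the start; "wrist_torque": the same for the moment, N m; "finger_gap": opening from 0.0 (shut) to 1.0 (fully open); "grasp_force": force on a finger pad.
Only numpy, scipy, OpenCV 4.12 (cv2) and the standard library are available. Lean on these libraries where they do the work, as an engineer would, in place of code of your own. Each camera call takes 0.05 s, during which the arm holds its last target. There are 200 camera calls.

## Task

Check the open V joint in the steel panel: take the square-gripped stylus with the ball tip out of the fork rest, set its tip down in the end of the joint that lies between the two round pins, and draw it along the whole joint, round both bends, to the other end, at no more than 50 mm a second, without lifting it or leaving the V. Keep the sprung tip pressed in all the way along, but never right home. Then lift it off there, hang it upright by its collar in its empty fork slot again, and leave the round-gripped gauge in the other slot alone.

Things in the scene. Friction and masses are not known exactly. Their poses are not given: they have to be found in the camera images.
- panel: fixed steel panel 150 x 230 x 13 mm (its x, y, z) flat on the table, with an open V joint along y with one dog-leg: V 5 mm deep, 14 mm wide at the top, 4 mm at its dark floor, which is 8 mm above the table. Two round pins, 8 mm wide, 12 mm high, stand 20 mm either side of its start; low bolt heads at the corners; a dark tack weld closes the V 10 mm past each end. Origin: centre of the underside
- seam_a (a point): start of the joint, on the floor of the V on its centre line (8 mm above the table), midway between the two pins; x axis along the first leg towards seam_b (60 mm long), z up
- seam_b (a point): first bend of the joint (35 degrees, to the right as one travels), on the floor of the V; x axis along the second leg towards seam_c (73.2 mm long), z up
- seam_c (a point): second bend of the joint (35 degrees back), on the floor of the V; x axis along the third leg towards seam_d (70 mm long), z up
- seam_d (a point): finish of the joint, on the floor of the V, 10 mm short of the tack weld; z up
- rest: fixed aluminium fork rest, 190 mm wide (y), with an 8 mm thick shelf whose top is 95 mm above the table; two U slots 24 mm wide in it, 120 mm apart, open towards its -x side. Origin: on the table below the middle of the slots; z up
- slot_left (a point): top of the shelf in the middle of the +y slot, where the middle of a hanging collar's underside belongs; the back end of the slot is 24 mm further along the rest's +x, its mouth 25 mm along -x
- slot_right (a point): the same for the -y slot
- tracer: the stylus, about 0.16 kg, hanging upright in either slot. Origin: centre of the underside of its round collar (38 mm wide, 5 mm thick, on the shelf), z up along the stylus. Above: square grip 22 x 22 mm, z = 5 to 65 mm, faces square to x and y. Below: round nose, 16 mm wide to z = -45 mm, 10 mm at z = -55 mm, then a thin sprung rod with a 6 mm ball
- tip_ball (a point): centre of the ball at the stylus's tip: 77 mm below the tracer origin when the tip is fully out (ball radius 3 mm); it moves up with the tip as that is pressed in
- tracer_tip (a joint): how far the sprung tip is pressed in, m: 0 fully out, 0.012 right home; about 0.5 N to start and 3.5 N at the end
- flat_gauge: the other tool in the rest, to be left alone: same collar and size (its top 65 mm above the shelf), but a round grip of 22 mm diameter and a flat disc foot of 20 mm; origin at the centre of its collar's underside

How it is judged:
By the outcome, as a careful person would: the job done as asked, in the order asked, and still so for the second after the job is handed in, with the robot touching nothing.
It also fails if it takes over 72 s, if anything falls off the work surface, if the arm or the gripper's body presses on something with over 40 N, if the wrist force passes 120 N, or if a joint passes its speed limit or range.

## Working session

There is one attempt and no reset: what is moved stays moved. The work goes in short steps, Python scripts to look and compute and a tool call to move; the robot and the scene stay as the last step left them, time stands still between calls to the robot, and variables do not carry over. Pictures are saved under pics/ and viewed, at most 10 in all, crops included, and the job is handed in when it is done.

Besides the shell and the picture viewer there is one more tool, called after "Call:" as name(argument=value, ...) on one line, values as JSON. move_arm: Moves the arm, as the interface text tells. Its arguments: {"type":"object","properties":{"deltas":{"type":"array"},"grip_force":{"type":"number"}},"required":["deltas"]}

```bash
ls; mkdir -p pics; python3 - <<'E'
from station import bot, imaging
import cv2, numpy as np
for n in ("scene","top"):
    p,d=imaging.snapshot(n); cv2.imwrite(f"pics/{n}0.png",p[:,:,::-1]); np.savez(f"{n}0.npz",p=p,d=d)
    c=imaging.camera_params(n); print(n,{k:(np.round(v,4).tolist() if k=='pose' else v) for k,v in c.items()})
print(bot.observe())
E
```

```text
pics
scene {'fovy': 45.944903268354814, 'cx': 321.20966922545364, 'cy': 196.52120970132307, 'pose': [[0.9978, -0.0596, 0.0296, 575.7835], [0.0642, 0.745, -0.6639, -910.7574], [0.0175, 0.6644, 0.7472, 1018.1808], [0.0, 0.0, 0.0, 1.0]]}
top {'fovy': 51.76939653341928, 'cx': 316.0084448464671, 'cy': 202.2349930797779, 'pose': [[0.0224, 0.9926, -0.119, 436.518], [-0.9994, 0.0252, 0.0224, -90.3583], [0.0252, 0.1184, 0.9926, 1011.0301], [0.0, 0.0, 0.0, 1.0]]}
{'clock': 0.1, 'joint_pos': array([-7.53998107e+01,  1.49334597e+01, -7.97782137e+00,  6.71919435e+01,
       -5.21266165e-04,  8.99986825e+01]), 'qvel': array([ 0.05273201, -0.10334191,  0.18252926, -0.06839191,  0.05256057,
       -0.04299553]), 'effort': array([ 3.25658057e-04, -4.06508660e+01,  2.54527795e+01,  1.00937515e-02,
       -1.78976347e-04, -1.69354280e-06]), 'tool_pos': array([ 132.18397517, -507.46638863,  241.53810518]), 'orientation': array([-1.79896775e+02,  5.18891643e-04,  1.46015078e+01]), 'wrist_force': array([ 0.4926993 , -0.60701327,  0.17409503]), 'wrist_torque': array([-0.02762766,  0.01593578, -0.0438808 ]), 'grasp_force': 0.0, 'finger_gap': 1.0036015067318713}
```

View pics/scene0.png

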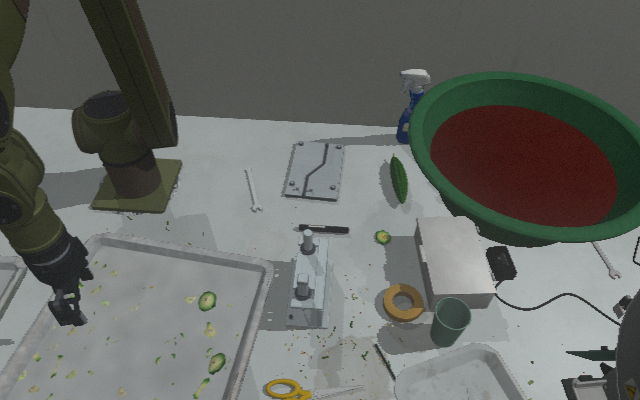

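View pics/top0.png

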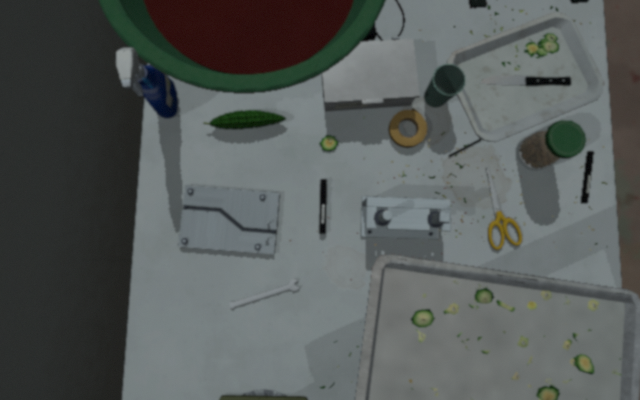

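Overview: the panel is at about (230,220) in top and (315,170) in scene. The fork rest is at about (405,218) in top and (310,285) in scene, with two tools. The square grip seems to be the one nearer the scene camera. I'll zoom in next.

```bash
cat > h.py <<'E'
import numpy as np, cv2
from station import imaging
def cam(n):
    c=imaging.camera_params(n); f=200/np.tan(np.radians(c['fovy']/2)); return f,c['cx'],c['cy'],np.array(c['pose'])
def ray(n,u,v):
    f,cx,cy,P=cam(n); d=P[:3,:3]@np.array([(u-cx)/f,-(v-cy)/f,-1]); return P[:3,3],d
def onz(n,u,v,z):
    o,d=ray(n,u,v); return o+d*(z-o[2])/d[2]
def proj(n,p):
    f,cx,cy,P=cam(n); q=P[:3,:3].T@(np.array(p)-P[:3,3]); return np.array([cx+f*q[0]/-q[2],cy-f*q[1]/-q[2]])
def two(a,b):
    (o1,d1),(o2,d2)=ray('scene',*a),ray('top',*b)
    A=np.stack([d1,-d2],1); s=np.linalg.lstsq(A,o2-o1,rcond=None)[0]
    p,q=o1+d1*s[0],o2+d2*s[1]; return (p+q)/2,np.linalg.norm(p-q)
E
python3 - <<'E'
import cv2,numpy as np
S=cv2.imread('pics/scene0.png');T=cv2.imread('pics/top0.png')
def cr(I,x,y,w,h): return cv2.resize(I[y:y+h,x:x+w],(400,300),interpolation=cv2.INTER_CUBIC)
g=np.vstack([np.hstack([cr(T,175,170,120,90),cr(T,350,180,120,90)]),np.hstack([cr(S,270,130,100,75),cr(S,260,222,144,108)])])
cv2.imwrite('pics/c0.png',cv2.convertScaleAbs(g,alpha=1.3))
E
```

```text
(no output)
```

View pics/c0.png

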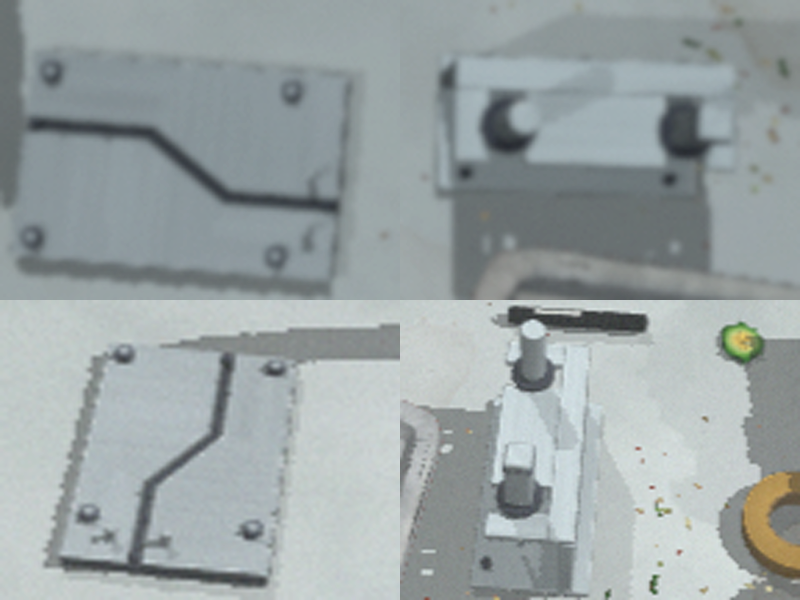

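Crops (labels as full-image pixels): the pins flank the groove at the -y end of the panel, at about (268,231) in top. The bends are at about (242,228) and (220,210). The square grip is in the -y slot, with its top at (444,217) in top and (302,278) in scene. The round gauge is in the +y slot.

```bash
cat > m.py <<'E'
from h import *
L={'top':dict(a=(268,231),b=(242.5,228.5),c=(220,209.6),d=(188,207)),'scene':dict(a=(304.5,188),b=(307.5,176),c=(324,163),d=(327,147))}
res={}
for n in L:
    g=np.load(n+'0.npz')['p'].astype(np.float32).mean(2); lines=[]
    for s,e in ('ab','bc','cd'):
        p,q=np.array(L[n][s]),np.array(L[n][e]); t=(q-p)/np.linalg.norm(q-p); m=np.array([-t[1],t[0]]); pts=[]
        for k in np.linspace(.15,.85,25):
            w=np.arange(-5,5.01,.25); c=p+(q-p)*k; xy=c+w[:,None]*m
            v=cv2.remap(g,xy[None,:,0].astype(np.float32),xy[None,:,1].astype(np.float32),cv2.INTER_LINEAR)[0]
            wt=np.clip(np.median(v)-12-v,0,None); wt[abs(w-w[wt.argmax()])>2.5]=0
            if wt.sum()>0: pts.append(c+m*(wt*w).sum()/wt.sum())
        # straight line on the V floor plane
        W=np.array([onz(n,*x,8)[:2] for x in pts]); vx,vy,x0,y0=cv2.fitLine(W.astype(np.float32),cv2.DIST_HUBER,0,.01,.01).ravel()
        if vy<0: vx,vy=-vx,-vy
        r=(W-[x0,y0])@[-vy,vx]; lines.append((np.array([x0,y0]),np.array([vx,vy]))); print(n,s+e,'ang',np.degrees(np.arctan2(vy,vx)).round(2),'rms',r.std().round(2))
    X=lambda l,k:l[0]+l[1]*np.linalg.solve(np.stack([l[1],-k[1]],1),k[0]-l[0])[0]
    b,c=X(lines[0],lines[1]),X(lines[1],lines[2])
    a,d=b-60*lines[0][1],c+70*lines[2][1]
    print(n,'a',a.round(1),'b',b.round(1),'c',c.round(1),'d',d.round(1),'bc',np.linalg.norm(c-b).round(1))
T=dict(tracer=((302.5,277.8),(444.5,216.6)),gauge=((307.9,232.1),(386.9,215.4)))
for k,(s,t) in T.items(): print(k,two(s,t),onz('scene',*s,160).round(1),onz('top',*t,160).round(1))
E
python3 m.py; python3 - <<'E'
from h import *
# point cloud near shelf height + tool tops, both cameras
for n in('top','scene'):
    D=np.load(''+n+'0.npz')['d']; f,cx,cy,P=cam(n); v,u=np.mgrid[:400,:640]
    C=np.stack([(u-cx)/f*D,-(v-cy)/f*D,-D],-1)@P[:3,:3].T+P[:3,3]
    for nm,lo,hi,sel in(('sq',150,170,(u>435)&(u<455) if n=='top' else (v>262)&(v<295)),('rd',150,170,(u>375)&(u<400) if n=='top' else (v<260)),('shelf',85,105,u>0),('panel',8,18,u>0)):
        B=(C[...,2]>lo)&(C[...,2]<hi)&(D>0)&sel&(C[...,0]>300)&(C[...,0]<600)&((C[...,1]<-150)&(C[...,1]>-420) if nm!='panel' else (C[...,1]>-100)&(C[...,1]<250))
        q=C[B]
        if nm in('sq','rd') and len(q): q=q[(q[:,0]>350)&(q[:,0]<480)]
        if len(q):
            r=cv2.minAreaRect(q[:,:2].astype(np.float32)); print(n,nm,len(q),np.median(q[:,2]).round(1),np.round(r[0],1),np.round(r[1],1),round(r[2],1), q.min(0).round(0),q.max(0).round(0))
E
```

```text
top ab ang 86.79 rms 0.14
top bc ang 51.81 rms 0.06
top cd ang 86.95 rms 0.14
top a [484.4   3.3] b [487.7  63.2] c [533.4 121.3] d [537.1 191.2] bc 73.8
scene ab ang 87.5 rms 0.15
scene bc ang 51.5 rms 0.15
scene cd ang 86.89 rms 0.19
scene a [485.2   6.3] b [487.8  66.3] c [533.7 124. ] d [537.5 193.8] bc 73.7
tracer (array([ 516.19887657, -379.10299396,  157.83796074]), np.float64(1.658317013629371)) [ 517.2 -380.3  160. ] [ 515.2 -378.5  160. ]
gauge (array([ 516.63696494, -257.81902082,  158.04095837]), np.float64(3.5071156671413495)) [ 518.5 -258.9  160. ] [ 514.7 -257.7  160. ]
top shelf 2191 95.1 [ 525.6 -319.8] [189.6  71.1] 89.5 [ 489. -415.   86.] [ 562. -225.  105.]
top panel 5663 12.5 [460.9  84.8] [307.1 260.2] 13.0 [304. -75.   8.] [591. 214.  18.]
scene shelf 1773 95.7 [ 528.1 -319.9] [192.   70.9] 89.5 [ 492. -416.   85.] [ 564. -224.  105.]
scene panel 2631 13.3 [462.5  83.5] [304.6 259. ] 13.4 [309. -75.   8.] [591. 214.  18.]
```

Call:
move_arm(deltas=[[30,10,3,0,0,-0.03,-1],[75,25,6,0,0,-0.06,-1],[125,42,8,0,0,-0.09,-1],[175,59,8,0,0,-0.12,-1],[225,76,8,0,0,-0.15,-1],[275,92,8,0,0,-0.18,-1],[320,107,8,0,0,-0.21,-1],[355,119,8,0,0,-0.24,-1],[375,126,8,0,0,-0.26,-1],[384,128.5,8,0,0,-0.26,-1],[384,128.5,8,0,0,-0.26,-1],[384,128.5,8,0,0,-0.26,-1]], grip_force=60)

```text
clock: 1.6
tool_pos: [515.3, -379.9, 250.3]
orientation: [-180.0, 0.0, -0.3]
wrist_force: [0.5, -0.1, -0.0]
finger_gap: 1.001
grasp_force: 0.0
```

```bash
python3 - <<'E'
from h import *
from station import bot
o=bot.observe(); print(o['clock'],o['tool_pos'],o['orientation'],o['wrist_force'])
out=[]
for n,(x,y) in (('top',(380,155)),('scene',(225,170))):
    p,d=imaging.snapshot(n); np.savez(n+'1.npz',p=p,d=d); out.append(cv2.resize(p[y:y+150,x:x+150,::-1],(400,400),interpolation=cv2.INTER_CUBIC))
    print(proj(n,[516.2,-379.4,160]),proj(n,o['tool_pos']))
cv2.imwrite('pics/c1.png',cv2.convertScaleAbs(np.hstack(out),alpha=1.3))
E
```

```text
1.6 [ 515.33624646 -379.90835909  250.27763805] [-1.79994779e+02  4.18506794e-02 -3.45347337e-01] [ 0.54436567 -0.09953186 -0.03615204]
[444.92127989 216.12328789] [461.39779881 212.48800058]
[302.0838023  277.41047443] [301.03742594 252.99112356]
```

View pics/c1.png

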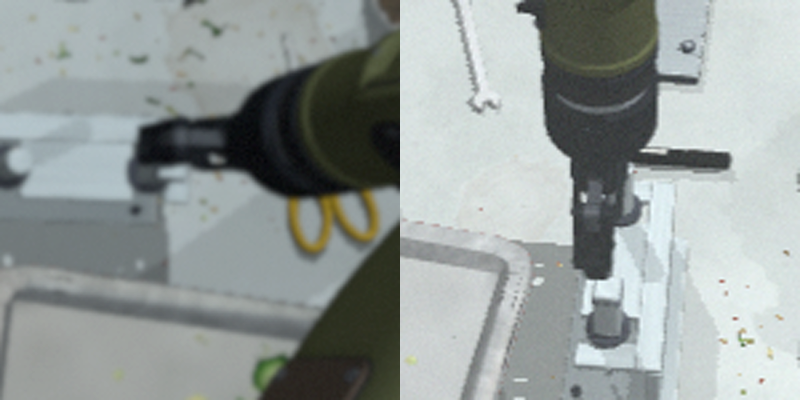

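The gripper stands over the square grip, lined up in both views (grip at crop (607,305) in scene, gripper directly behind it). Going down.

Call:
move_arm(deltas=[[0,0,-10,0,0,0,-1],[0,0,-30,0,0,0,-1],[0,0,-52,0,0,0,-1],[0,0,-74,0,0,0,-1],[0,0,-96,0,0,0,-1],[0,0,-114,0,0,0,-1],[0,0,-124,0,0,0,-1],[0,0,-127,0,0,0,-1],[0,0,-127,0,0,0,-0.2],[0,0,-127,0,0,0,0.2],[0,0,-127,0,0,0,0.35],[0,0,-127,0,0,0,0.45]], grip_force=60)

```text
clock: 3.2
tool_pos: [516.5, -379.5, 123.7]
orientation: [-180.0, -0.0, -0.3]
wrist_force: [-0.1, 0.4, -0.3]
finger_gap: 0.276
grasp_force: 0.2
```

Call:
move_arm(deltas=[[0,0,0,0,0,0,0.55],[0,0,0,0,0,0,0.7],[0,0,0,0,0,0,1],[0,0,0,0,0,0,1],[0,0,0,0,0,0,1],[0,0,0,0,0,0,1]], grip_force=80)

```text
clock: 3.95
tool_pos: [516.5, -379.5, 123.7]
orientation: [180.0, -0.0, -0.3]
wrist_force: [-0.3, 2.4, 5.5]
finger_gap: 0.247
grasp_force: 78.6
```

Call:
move_arm(deltas=[[0,0,4,0,0,0,1],[0,0,12,0,0,0,1],[0,0,28,0,0,0,1],[0,0,48,0,0,0,1],[0,0,70,0,0,0,1],[0,0,90,0,0,0,1],[0,0,102,0,0,0,1],[0,0,106,0,0,0,1],[0,0,106,0,0,0,1],[0,0,106,0,0,0,1]])

```text
clock: 5.2
tool_pos: [515.9, -379.3, 228.3]
orientation: [-179.9, 0.1, -0.3]
wrist_force: [0.0, -0.0, -2.4]
finger_gap: 0.248
grasp_force: 78.2
```

```bash
python3 - <<'E'
from h import *
from station import bot
o=bot.observe(); print(o['clock'],o['tool_pos'],o['orientation'],o['wrist_force'],o['wrist_torque'],o['finger_gap'])
out=[]
for n,(x,y) in (('top',(375,140)),('scene',(240,190))):
    p,d=imaging.snapshot(n); np.savez(n+'2.npz',p=p,d=d); out.append(cv2.resize(p[y:y+120,x:x+120,::-1],(400,400),interpolation=cv2.INTER_CUBIC))
    t=o['tool_pos']
    # expected: tracer origin at shelf 95 when TCP z 123.7
    og=t[2]-28.7
    print(n,proj(n,[t[0],t[1],og]),proj(n,[t[0],t[1],og-77]))
cv2.imwrite('pics/c2.png',cv2.convertScaleAbs(np.hstack(out),alpha=1.3))
E
```

```text
5.2 [ 515.87700043 -379.25020069  228.33742654] [-1.79942054e+02  8.42165123e-02 -2.99720355e-01] [ 4.65774453e-02 -1.65885853e-03 -2.39662746e+00] [0.0120404  0.05406398 0.00984682] 0.24783058604987313
top [451.52611079 214.59224456] [439.0972387  217.72742619]
scene [301.68653837 266.95875563] [302.16128484 286.5748276 ]
```

View pics/c2.png

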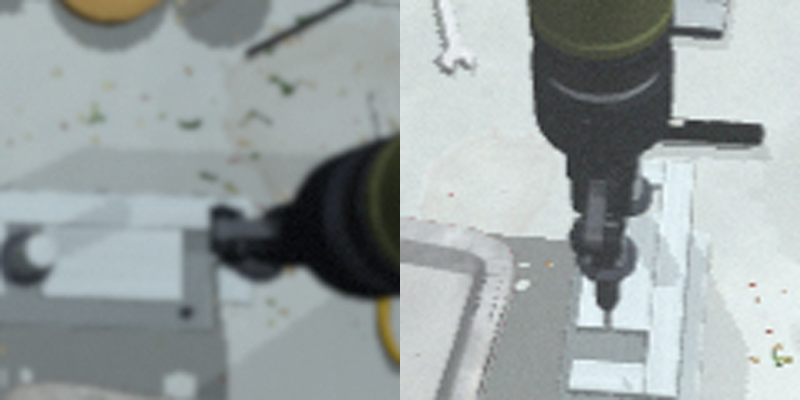

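Call:
move_arm(deltas=[[0,0,15,0,0,0,1],[0,0,38,0,0,0,1],[0,20,58,0,0,0,1],[-5,55,65,0,0,0,1],[-10,105,65,0,0,0,1],[-15,160,65,0,0,0,1],[-20,215,62,0,0,0,1],[-25,270,50,0,0,0,1],[-30,320,20,0,0,0,1],[-31,358,-15,0,0,0,1],[-31,378,-45,0,0,0,1],[-31,384,-65,0,0,0,1]])

```text
clock: 6.8
tool_pos: [484.2, 3.0, 164.1]
orientation: [-179.8, 0.0, 0.2]
wrist_force: [-0.2, 0.1, -2.1]
finger_gap: 0.248
grasp_force: 78.7
```

Call:
move_arm(deltas=[[0,0,-13,0,0,0,1],[0,0,-23,0,0,0,1],[0,0,-28,0,0,0,1],[0,0,-28,0,0,0,1],[0,0,-28,0,0,0,1]])

```text
clock: 7.42
tool_pos: [485.8, 0.4, 136.8]
orientation: [-179.8, -0.1, -0.0]
wrist_force: [0.0, 0.5, -2.2]
finger_gap: 0.249
grasp_force: 78.7
```

```bash
python3 - <<'E'
from h import *
from station import bot
o=bot.observe(); print(o['clock'],o['tool_pos'],o['orientation'],o['wrist_force'])
out=[];t=o['tool_pos']; b=t-[0,0,28.7+77]
for n,(x,y,w,h) in (('top',(238,200,60,60)),('scene',(280,145,60,60))):
    p,d=imaging.snapshot(n); np.savez(n+'3.npz',p=p,d=d); out.append(cv2.resize(p[y:y+h,x:x+w,::-1],(400,400),interpolation=cv2.INTER_CUBIC))
    q=proj(n,b); print(n,'ball',b.round(1),q,'crop',(q-[x,y]+.5)*400/60-.5,'a',proj(n,[484.8,4.8,8]))
cv2.imwrite('pics/c3.png',cv2.convertScaleAbs(np.hstack(out),alpha=1.4))
E
```

```text
7.425 [4.85783722e+02 3.56076983e-01 1.36822016e+02] [-1.79810703e+02 -5.73249025e-02 -2.41377793e-02] [ 0.03129063  0.50406384 -2.21162524]
top ball [4.858e+02 4.000e-01 3.110e+01] [267.78124509 229.6171856 ] crop [201.37496729 200.28123733] a [266.7970558  230.48033922]
scene ball [4.858e+02 4.000e-01 3.110e+01] [304.17042153 186.56282631] crop [163.96947685 279.91884207] a [304.04255761 190.85440181]
```

View pics/c3.png

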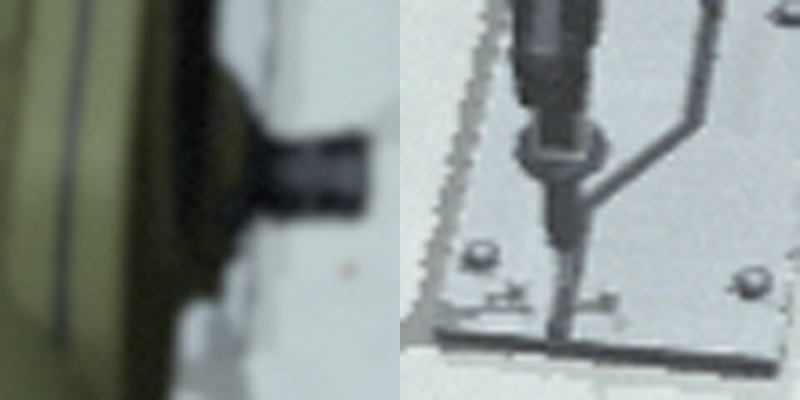

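The stylus hangs over the start, between the pins (pins at crop (510,295) and (605,302), groove at (562,310)). I'll correct the position and settle.

Call:
move_arm(deltas=[[-0.5,2,-2,0,0,0,1],[-1,4.4,-6,0,0,0,1],[-1,4.4,-10,0,0,0,1],[-1,4.4,-10,0,0,0,1],[-1,4.4,-10,0,0,0,1]])

```text
clock: 8.15
tool_pos: [484.3, 2.7, 126.2]
orientation: [-179.7, 0.0, 0.2]
wrist_force: [0.6, 0.1, -2.3]
finger_gap: 0.244
grasp_force: 78.7
```

```bash
python3 - <<'E'
from station import bot
from h import *
o=bot.observe(); print(o['tool_pos'],o['orientation'],o['wrist_force'],abs(o['qvel']).max())
for z in (13,19,25):
  print(z,onz('top',268,233.4,z).round(1),onz('scene',303.7,189.7,z).round(1))
E
```

```text
[484.32956705   2.68592723 126.2373012 ] [-1.79701887e+02  6.40328417e-03  1.82395550e-01] [ 0.55034915  0.09169271 -2.2857373 ] 0.25498619955637625
13 [477.6   1.2  13. ] [483.9   4.7  13. ]
19 [477.4   0.6  19. ] [484.4  -0.8  19. ]
25 [4.771e+02 1.000e-01 2.500e+01] [485.   -6.3  25. ]
```

Call:
move_arm(deltas=[[0.4,1.5,-2,0,0,0,1],[0.4,1.5,-5,0,0,0,1],[0.4,1.5,-8,0,0,0,1],[0.4,1.5,-11,0,0,0,1],[0.4,1.5,-14,0,0,0,1],[0.4,1.5,-15.2,0,0,0,1],[0.4,1.5,-15.2,0,0,0,1],[0.4,1.5,-15.2,0,0,0,1]])

```text
clock: 9.15
tool_pos: [484.7, 3.4, 111.2]
orientation: [-179.7, -0.0, 0.2]
wrist_force: [-0.7, 0.5, 1.0]
finger_gap: 0.247
grasp_force: 78.9
```

```bash
cat > s.py <<'E'
from station import bot
import numpy as np
o=bot.observe(); print(o['clock'],o['tool_pos'].round(2),o['orientation'].round(2),o['wrist_force'].round(2),o['wrist_torque'].round(3),o['finger_gap'].round(3))
x,y=o['tool_pos'][:2]
# tilt-corrected tip and lateral offset from estimated seam
r,p=np.radians(o['orientation'][:2]); 
from scipy.spatial.transform import Rotation as R
z=R.from_euler('xyz',o['orientation'],degrees=True).apply([0,0,1]); t=o['tool_pos'][:2]+100*z[:2]
P=np.array([[484.8,4.8],[487.8,64.8],[533.5,122.6],[537.3,192.5]])
for i in range(3):
    u=(P[i+1]-P[i])/np.linalg.norm(P[i+1]-P[i]); w=t-P[i]; print('leg',i,'along',(w@u).round(1),'right',(w@[u[1],-u[0]]).round(2))
E
python3 s.py
```

```text
Traceback (most recent call last):
  File "s.py", line 3, in <module>
    o=bot.observe(); print(o['clock'],o['tool_pos'].round(2),o['orientation'].round(2),o['wrist_force'].round(2),o['wrist_torque'].round(3),o['finger_gap'].round(3))
                                                                                                                                            ^^^^^^^^^^^^^^^^^^^^^
AttributeError: 'float' object has no attribute 'round'
```

```bash
sed -i "s/o\['finger_gap'\].round(3)/round(o['finger_gap'],3)/" s.py; python3 s.py; python3 - <<'E'
from h import *
from station import bot
F=[];T=[]
for i in range(6):
    p,d=imaging.snapshot('scene'); o=bot.observe();F.append(o['wrist_force']);T.append(o['tool_pos'])
print(np.mean(F,0).round(2),np.std(F,0).round(2),np.mean(T,0).round(2),np.std(T,0).round(2),o['clock'])
x,y,w,h=280,145,60,60
np.savez('scene4.npz',p=p,d=d)
cv2.imwrite('pics/c4.png',cv2.convertScaleAbs(cv2.resize(p[y:y+h,x:x+w,::-1],(600,600),interpolation=cv2.INTER_CUBIC),alpha=1.4))
print((proj('scene',[484.8,4.8,8])-[x,y])*10,(proj('scene',[484.7,3.9,11])-[x,y])*10)
E
```

```text
9.15 [484.74   3.43 111.23] [-1.7966e+02 -1.0000e-02  2.4000e-01] [-0.72  0.5   0.97] [0.053 0.12  0.02 ] 0.247
leg 0 along -0.8 right -0.01
leg 1 along -49.6 right 35.3
leg 2 along -121.0 right -42.24
[-0.36  0.08 -0.28] [0.5  0.33 0.24] [484.76   3.4  111.2 ] [0.02 0.01 0.03] 9.45
[240.4255761  458.54401812] [239.70473276 453.82570663]
```

View pics/c4.png

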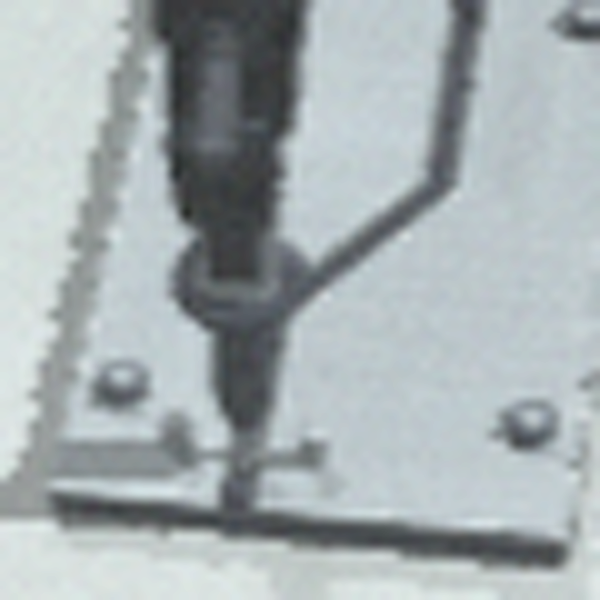

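Tip seated in the V between the pins: pins at (178,435) and (315,452), tip at about (240,455). Spring force is about 2 N, so it's pressed in about 6 mm. I'll draw the first leg.

Call:
move_arm(deltas=[[0.1,2,0,0,0,0,1],[0.3,5.5,0,0,0,0,1],[0.5,9.3,0,0,0,0,1],[0.7,13.1,0,0,0,0,1],[0.9,17,0,0,0,0,1],[1.1,20.8,0,0,0,0,1],[1.2,24.6,0,0,0,0,1],[1.4,28.4,0,0,0,0,1],[1.6,32.2,0,0,0,0,1],[1.8,36,0,0,0,0,1],[2,39,0,0,0,0,1],[2,40,0,0,0,0,1]])

```text
clock: 10.95
tool_pos: [487.4, 22.8, 111.1]
orientation: [-178.6, 0.0, 1.9]
wrist_force: [-0.6, -1.6, -0.1]
finger_gap: 0.248
grasp_force: 79.0
```

```bash
cat > f.py <<'E'
from h import *
from station import bot
F=[]
for i in range(8):
    imaging.snapshot('top'); F.append(bot.observe()['wrist_force'])
print('F',np.mean(F,0).round(2))
import s
E
python3 f.py
```

```text
F [-0.48 -0.51 -0.19]
11.35 [487.36  22.74 111.11] [-1.7864e+02  1.0000e-02  1.8600e+00] [-0.58  0.28 -0.54] [-0.135  0.051  0.007] 0.248
leg 0 along 20.4 right 1.44
leg 1 along -31.5 right 24.19
leg 2 along -99.9 right -40.88
```

```bash
python3 -c "
from station import bot
o=bot.observe();print(o['joint_pos'].round(2),o['qvel'].round(2),o['effort'].round(2),o['wrist_force'])"
```

```text
[  1.81  16.91 -26.22  46.89   1.36 179.94] [-0.04 -0.09  0.01  0.04  0.01 -0.01] [  0.17 -38.91  21.9   -0.14   0.23   0.  ] [-0.57788016  0.28368785 -0.53517311]
```

Joint 6 has hit its +180° limit, so yaw has to increase as joint 1 does. I'll turn the tool +z in place, keeping the tip seated, and take out the small tilt.

```bash
cat > c.py <<'E'
import sys,numpy as np
from station import bot
from scipy.spatial.transform import Rotation as R
o=bot.observe(); m=R.from_euler('xyz',o['orientation'],degrees=True)
t=R.from_euler('xyz',[180,0,float(sys.argv[1])],degrees=True)
print('rotvec to upright at yaw',sys.argv[1],(t*m.inv()).as_rotvec().round(4))
E
python3 c.py 30; python3 c.py 2
```

```text
rotvec to upright at yaw 30 [-0.023  -0.0068  0.491 ]
rotvec to upright at yaw 2 [-0.0237 -0.0011  0.0024]
```

Call:
move_arm(deltas=[[-0.2,0.3,0,-0.003,-0.001,0.06,1],[-0.5,0.8,0,-0.007,-0.002,0.14,1],[-0.8,1.3,0,-0.011,-0.003,0.24,1],[-1.1,1.8,0,-0.016,-0.005,0.34,1],[-1.3,2.3,0,-0.02,-0.006,0.43,1],[-1.5,2.6,0,-0.023,-0.0068,0.491,1],[-1.5,2.6,0,-0.023,-0.0068,0.491,1],[-1.5,2.6,0,-0.023,-0.0068,0.491,1]])

```text
clock: 12.35
tool_pos: [486.3, 25.4, 111.2]
orientation: [180.0, -0.1, 30.0]
wrist_force: [1.5, 0.1, 0.3]
finger_gap: 0.247
grasp_force: 79.0
```

```bash
python3 f.py; python3 c.py 30
```

```text
F [ 0.86  0.4  -0.12]
12.75 [486.04  25.29 111.14] [ 1.7998e+02 -2.0000e-02  2.9990e+01] [ 1.27  1.16 -0.54] [ 0.172 -0.221  0.01 ] 0.248
leg 0 along 20.5 right 0.25
leg 1 along -32.1 right 23.16
leg 2 along -99.7 right -42.07
rotvec to upright at yaw 30 [0.0001 0.0004 0.0002]
```

Recovered with the tip still seated. Continuing to the first bend.

Call:
move_arm(deltas=[[0.1,2,0,0,0,0,1],[0.3,5.5,0,0,0,0,1],[0.5,9.3,0,0,0,0,1],[0.7,13.1,0,0,0,0,1],[0.9,17,0,0,0,0,1],[1.1,20.8,0,0,0,0,1],[1.2,24.6,0,0,0,0,1],[1.4,28.4,0,0,0,0,1],[1.6,32.2,0,0,0,0,1],[1.7,35,0,0,0,0,1],[1.7,36,0,0,0,0,1],[1.7,36,0,0,0,0,1]])

```text
clock: 14.25
tool_pos: [487.6, 61.5, 111.1]
orientation: [-180.0, -0.0, 30.0]
wrist_force: [1.0, -0.4, -0.8]
finger_gap: 0.244
grasp_force: 79.0
```

```bash
python3 f.py; python3 c.py 30
```

```text
F [ 0.6   0.24 -0.38]
14.65 [487.63  61.38 111.14] [-1.8e+02 -2.0e-02  3.0e+01] [ 1.12 -0.48  0.02] [ 0.085 -0.286  0.004] 0.251
leg 0 along 56.7 right 0.02
leg 1 along -2.8 right 1.99
leg 2 along -63.6 right -42.46
rotvec to upright at yaw 30 [-0.0002  0.0003 -0.    ]
```

Call:
move_arm(deltas=[[0.5,1.7,0,0,0,0,1],[0.7,3.4,0,0,0,0,1],[2.4,5.6,0,0,0,0,1],[4.7,8.6,0,0,0,0,1],[7.1,11.6,0,0,0,0,1],[9.4,14.5,0,0,0,0,1],[11.8,17.5,0,0,0,0,1],[14.1,20.5,0,0,0,0,1],[16.5,23.5,0,0,0,0,1],[18.9,26.4,0,0,0,0,1],[20.5,28.5,0,0,0,0,1],[20.5,28.5,0,0,0,0,1]])

```text
clock: 16.15
tool_pos: [508.5, 90.4, 111.2]
orientation: [-180.0, -0.1, 30.0]
wrist_force: [0.1, -0.0, -0.1]
finger_gap: 0.243
grasp_force: 79.0
```

```bash
python3 f.py; python3 c.py 30
```

```text
F [ 0.14  0.76 -0.37]
16.55 [508.36  90.01 111.28] [ 1.8e+02 -5.0e-02  3.0e+01] [ 0.1   1.8  -0.65] [ 0.34  -0.079 -0.003] 0.25
leg 0 along 86.3 right 19.36
leg 1 along 32.6 right 0.53
leg 2 along -33.9 right -23.25
rotvec to upright at yaw 30 [-0.0004  0.0008 -0.0001]
```

Call:
move_arm(deltas=[[1,1.5,0,0,0,0,1],[3,4.1,0,0,0,0,1],[5.3,7.1,0,0,0,0,1],[7.7,10.1,0,0,0,0,1],[10,13.1,0,0,0,0,1],[12.4,16.1,0,0,0,0,1],[14.7,19.1,0,0,0,0,1],[17.1,22,0,0,0,0,1],[19.4,25,0,0,0,0,1],[21.7,28,0,0,0,0,1],[23.1,29.8,0,0,0,0,1],[23.1,29.8,0,0,0,0,1]])

```text
clock: 18.05
tool_pos: [531.7, 120.0, 111.2]
orientation: [-180.0, -0.1, 30.0]
wrist_force: [1.1, -0.2, 0.3]
finger_gap: 0.248
grasp_force: 79.0
```

```bash
python3 f.py; python3 c.py 30
```

```text
F [ 0.56  0.23 -0.06]
18.45 [531.48 119.84 111.27] [-1.8e+02 -5.0e-02  3.0e+01] [ 1.61 -0.05 -0.46] [ 0.195 -0.223 -0.03 ] 0.247
leg 0 along 117.3 right 40.96
leg 1 along 70.4 right 0.17
leg 2 along -2.8 right -1.78
rotvec to upright at yaw 30 [-0.0005  0.0008 -0.    ]
```

Call:
move_arm(deltas=[[1,1.2,0,0,0,0,1],[2.3,2.9,0,0,0,0,1],[2.5,5.5,0,0,0,0,1],[2.7,9.3,0,0,0,0,1],[2.9,13.1,0,0,0,0,1],[3.1,16.9,0,0,0,0,1],[3.3,20.7,0,0,0,0,1],[3.5,24.5,0,0,0,0,1],[3.7,28.3,0,0,0,0,1],[3.9,32.1,0,0,0,0,1],[4,34,0,0,0,0,1],[4,34,0,0,0,0,1]])

```text
clock: 19.95
tool_pos: [535.2, 154.1, 111.1]
orientation: [-180.0, -0.0, 30.0]
wrist_force: [1.1, 0.2, -1.3]
finger_gap: 0.251
grasp_force: 79.0
```

```bash
python3 f.py; python3 c.py 30
```

```text
F [ 0.19  0.66 -0.21]
20.35 [535.24 153.85 111.19] [-1.7998e+02 -3.0000e-02  3.0010e+01] [ 1.02  0.34 -1.22] [ 0.355 -0.173  0.009] 0.244
leg 0 along 151.4 right 42.96
leg 1 along 99.3 right -18.03
leg 2 along 31.4 right 0.06
rotvec to upright at yaw 30 [-0.0006  0.0003 -0.0001]
```

Call:
move_arm(deltas=[[0.1,2,0,0,0,0,1],[0.3,5.6,0,0,0,0,1],[0.5,9.5,0,0,0,0,1],[0.7,13.5,0,0,0,0,1],[0.9,17.5,0,0,0,0,1],[1.2,21.5,0,0,0,0,1],[1.4,25.5,0,0,0,0,1],[1.6,29.5,0,0,0,0,1],[1.8,33.5,0,0,0,0,1],[2.1,37.2,0,0,0,0,1],[2.2,39.5,0,0,0,0,1],[2.2,39.5,0,0,0,0,1]])

```text
clock: 21.85
tool_pos: [537.4, 193.7, 111.1]
orientation: [-180.0, -0.0, 30.0]
wrist_force: [1.3, 0.5, 0.1]
finger_gap: 0.25
grasp_force: 79.0
```

```bash
python3 f.py; python3 c.py 30; python3 - <<'E'
from h import *
x,y,w,h=285,125,60,60
p,d=imaging.snapshot('scene')
cv2.imwrite('pics/c5.png',cv2.convertScaleAbs(cv2.resize(p[y:y+h,x:x+w,::-1],(600,600),interpolation=cv2.INTER_CUBIC),alpha=1.4))
print((proj('scene',[537.4,193.4,11])-[x,y])*10)
E
```

```text
F [0.37 0.86 0.07]
22.25 [537.4  193.33 111.17] [-1.7998e+02 -2.0000e-02  3.0000e+01] [ 0.5   1.78 -0.63] [ 0.328 -0.161 -0.052] 0.249
leg 0 along 191.0 right 43.13
leg 1 along 131.6 right -40.82
leg 2 along 70.9 right 0.07
rotvec to upright at yaw 30 [-0.0004  0.0002 -0.0001]
[409.6043921  220.92488909]
```

View pics/c5.png

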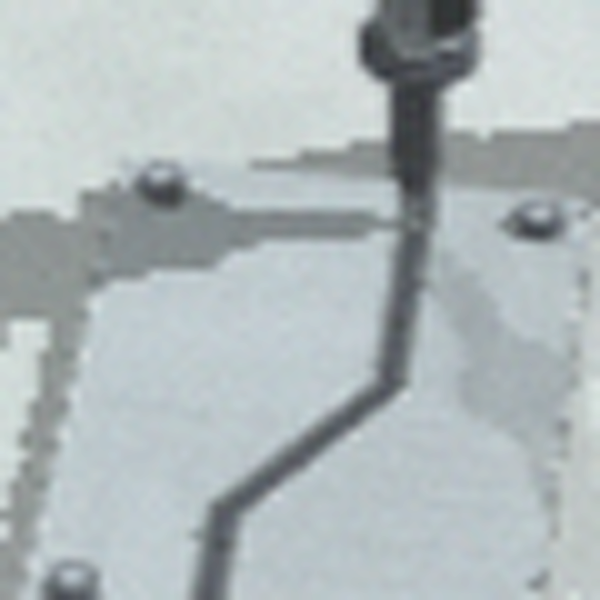

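The tip is at (413,220) in the groove near its end. I'll take it 1.5 mm further for margin, then lift.

Call:
move_arm(deltas=[[0.1,1.5,0,0,0,0,1],[0.1,1.5,0,0,0,0,1],[0.1,1.5,4,0,0,0,1],[0.1,1.5,12,0,0,0,1],[0.1,1.5,30,0,0,0,1],[0.1,1.5,60,0,0,0,1],[0.1,1.5,95,0,0,0,1],[0.1,-5,130,0,0,-0.01,1],[-1,-20,160,0,0,-0.03,1],[-2,-50,178,0,0,-0.05,1],[-4,-90,182,0,0,-0.09,1],[-5,-130,182,0,0,-0.13,1]])

```text
clock: 23.8
tool_pos: [531.8, 62.4, 293.9]
orientation: [-180.0, -0.0, 22.5]
wrist_force: [0.9, 0.9, -2.8]
finger_gap: 0.248
grasp_force: 78.8
```

```bash
python3 s.py|head -1; python3 c.py -0.3
```

```text
23.8 [531.81  62.36 293.93] [-1.7998e+02 -2.0000e-02  2.2520e+01] [ 0.88  0.92 -2.77] [ 0.035 -0.024  0.028] 0.248
rotvec to upright at yaw -0.3 [-0.0004  0.0004 -0.3983]
```

Call:
move_arm(deltas=[[-2,-50,0,0,0,-0.05,1],[-4,-100,0,0,0,-0.1,1],[-6,-150,0,0,0,-0.15,1],[-8,-200,0,0,0,-0.2,1],[-10,-250,0,0,0,-0.25,1],[-12,-300,0,0,0,-0.3,1],[-14,-345,0,0,0,-0.34,1],[-15,-385,0,0,0,-0.37,1],[-16,-415,0,0,0,-0.39,1],[-16,-435,0,0,0,-0.398,1],[-16,-442,0,0,0,-0.398,1],[-16,-442,0,0,0,-0.398,1]])

```text
clock: 25.3
tool_pos: [516.4, -378.4, 293.0]
orientation: [-180.0, 0.0, -0.2]
wrist_force: [0.7, -0.9, -2.4]
finger_gap: 0.251
grasp_force: 78.8
```

Call:
move_arm(deltas=[[0,0,-15,0,0,0,1],[0,0,-35,0,0,0,1],[0,0,-50,0,0,0,1],[0,0,-58,0,0,0,1],[0,0,-60,0,0,0,1],[0,0,-60,0,0,0,1]])

```text
clock: 26.05
tool_pos: [516.6, -379.0, 233.6]
orientation: [180.0, -0.0, -0.2]
wrist_force: [0.6, -0.6, -2.2]
finger_gap: 0.246
grasp_force: 78.9
```

```bash
python3 s.py|head -1; python3 c.py -0.3;  python3 - <<'E'
from h import *
out=[]
x,y,w,h=270,215,75,75
p,d=imaging.snapshot('scene'); t,dt=imaging.snapshot('top')
g=np.hstack([cv2.resize(p[y:y+h,x:x+w,::-1],(400,400),interpolation=cv2.INTER_CUBIC),cv2.resize(t[180:255,400:475,::-1],(400,400),interpolation=cv2.INTER_CUBIC)])
cv2.imwrite('pics/c6.png',cv2.convertScaleAbs(g,alpha=1.3))
from station import bot
b=bot.observe()['tool_pos']-[0,0,105.7]; print((proj('scene',b)-[x,y])*5.33)
E
```

```text
26.05 [ 516.61 -379.01  233.55] [ 1.7996e+02 -3.0000e-02 -2.5000e-01] [ 0.58 -0.6  -2.22] [-0.01   0.016  0.006] 0.246
rotvec to upright at yaw -0.3 [ 0.0007  0.0006 -0.0009]
[173.30636318 374.49308771]
```

View pics/c6.png

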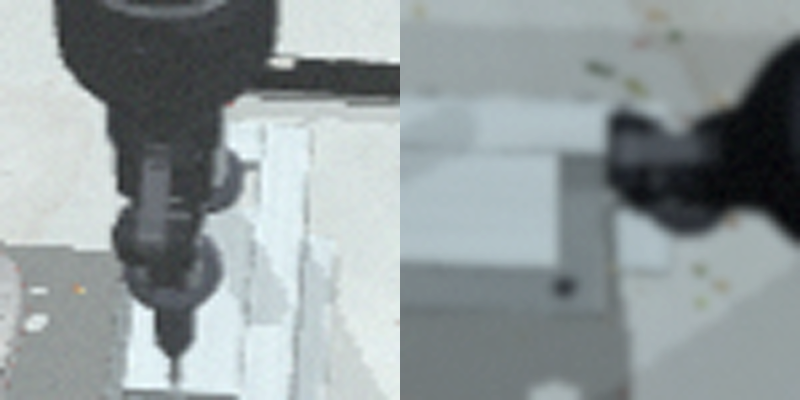

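The stylus is upright above the empty slot. In top the slot edges are at about x = 430 and 440 px, centre 435.2, against a predicted 434.9. Lowering.

Call:
move_arm(deltas=[[0,-0.4,-10,0,0,0,1],[0,-0.4,-28,0,0,0,1],[0,-0.4,-45,0,0,0,1],[0,-0.4,-60,0,0,0,1],[0,-0.4,-75,0,0,0,1],[0,-0.4,-88,0,0,0,1],[0,-0.4,-98,0,0,0,1],[0,-0.4,-104,0,0,0,1],[0,-0.4,-106.5,0,0,0,1],[0,-0.4,-106.5,0,0,0,1]])

```text
clock: 27.4
tool_pos: [516.5, -379.5, 126.8]
orientation: [180.0, -0.0, -0.3]
wrist_force: [0.3, 0.8, -2.0]
finger_gap: 0.25
grasp_force: 78.9
```

Call:
move_arm(deltas=[[0,0,-1,0,0,0,1],[0,0,-2,0,0,0,1],[0,0,-2.6,0,0,0,1],[0,0,-2.6,0,0,0,1]])

```text
clock: 27.9
tool_pos: [516.3, -379.3, 123.9]
orientation: [180.0, 0.0, -0.3]
wrist_force: [0.2, -0.3, -2.1]
finger_gap: 0.251
grasp_force: 78.9
```

Call:
move_arm(deltas=[[0,0,-0.4,0,0,0,1],[0,0,-0.7,0,0,0,1],[0,0,-0.7,0,0,0,1]])

```text
clock: 28.28
tool_pos: [516.4, -379.4, 123.8]
orientation: [180.0, -0.0, -0.3]
wrist_force: [-1.5, 0.3, 1.3]
finger_gap: 0.251
grasp_force: 79.1
```

Collar on the shelf. Releasing gently.

Call:
move_arm(deltas=[[0,0,0,0,0,0,0.5],[0,0,0,0,0,0,0.4],[0,0,0,0,0,0,0.2],[0,0,0,0,0,0,0],[0,0,0,0,0,0,-0.4],[0,0,0,0,0,0,-0.8],[0,0,0,0,0,0,-0.8],[0,0,0,0,0,0,-0.8]])

```text
clock: 29.28
tool_pos: [516.4, -379.3, 123.3]
orientation: [180.0, -0.0, -0.3]
wrist_force: [-0.4, 0.2, -0.5]
finger_gap: 0.9
grasp_force: 0.0
```

Call:
move_arm(deltas=[[0,0,8,0,0,0,-0.8],[0,0,25,0,0,0,-0.8],[0,0,50,0,0,0,-0.8],[0,0,85,0,0,0,-0.8],[0,0,120,0,0,0,-0.8],[-20,-20,150,0,0,0,-0.8],[-60,-40,165,0,0,0,-0.8],[-100,-60,170,0,0,0,-0.8],[-140,-80,170,0,0,0,-0.8],[-160,-90,170,0,0,0,-0.8],[-160,-90,170,0,0,0,-0.8]])

```text
clock: 30.65
tool_pos: [355.5, -469.9, 293.8]
orientation: [180.0, -0.0, -0.4]
wrist_force: [0.1, -0.3, 0.4]
finger_gap: 0.902
grasp_force: 0.0
```

```bash
python3 - <<'E'
from h import *
x,y,w,h=260,222,100,100
p,d=imaging.snapshot('scene'); t,dt=imaging.snapshot('top')
g=np.hstack([cv2.resize(p[y:y+h,x:x+w,::-1],(400,400),interpolation=cv2.INTER_CUBIC),cv2.resize(t[165:265,360:460,::-1],(400,400),interpolation=cv2.INTER_CUBIC)])
cv2.imwrite('pics/c7.png',cv2.convertScaleAbs(g,alpha=1.3))
E
python3 s.py|head -1
```

```text
30.75 [ 357.08 -469.16  293.43] [ 1.7999e+02 -5.0000e-02 -2.4000e-01] [ 0.83  0.58 -0.41] [ 0.014 -0.008  0.002] 0.901
```

View pics/c7.png

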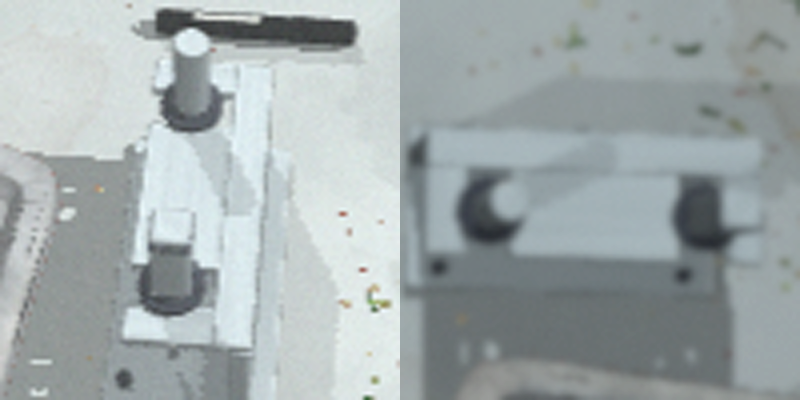

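The stylus hangs upright by its collar in its slot (collar at crop (172,285)), the gauge is untouched at (192,105), and the arm is clear. Handing in.

```bash
python3 -c "
from station import workorder
print(workorder.finish_job())"
```

```text
the job is handed in; nothing more can be done
None
```

I drew the stylus along the whole joint in the V, with the tip pressed in about 6 mm wherever I stopped to check. Partway down the first leg the arm reached a joint limit and paused with a slight tilt, which I corrected with the tip still seated. The stylus is back upright in its slot, the gauge was not touched, and the job was handed in at about 31 s.

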